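# Bring the stirrer caddy round to the front of the revolving counter stand

### The job

On the bakery counter is a revolving wooden stand with four white pots on it. With closed fingertips, push gently on the upright tabs at its rim to turn it until the square caddy of stirrers is at the front, its middle in line with the brass pointer tongue, then let the stand come to rest and move the hand clear. Do not pinch the tabs, do not touch or lift the pots, and leave the other things on the counter where they are.

Things in the scene. Friction and masses are not known exactly. Their poses are not given: they have to be found in the camera images.
- foot: Fixed steel foot of the revolving stand, under the disc; it cannot move. Origin on the turning axis, on the counter. Its own -x axis is the FRONT: a brass pointer tongue 24 mm wide, 12 mm high sticks out along -x to 210 mm from the axis (55 mm beyond the disc's edge). Its front is up to 0.45 rad off facing along world -x.
- disc: Wooden disc of the stand, diameter 310 mm, 14 mm thick, turning either way about the vertical axis of the foot. Origin on the axis at its underside, 24 mm above the counter (its top is at 38 mm). Light friction, about 1 N at a tab: it stays where it is left and hardly coasts. Four pots stand loose on it, riding along, a quarter turn apart on a circle of 68 mm radius.
- tab (a point): Middle of the top of the first of six identical upright wooden finger tabs near the disc's rim: blocks 34 mm long along the radius, 14 mm thick, standing 30 mm above the disc's top (their tops 68 mm above the counter), evenly spaced (60 deg), their middles on a circle of 134 mm radius about the axis. This first tab is on the disc's own +x axis. They turn with the disc.
- caddy_mid (a point): The one to bring to the front: the only square pot, an open white ceramic box 48 x 48 mm, 55 mm high, with thin wooden stirrers standing in it to about 70 mm. Point on its middle axis 30 mm above its underside (68 mm above the counter); z up. It starts a quarter to half a turn from the front (give or take 0.45 rad), on either side.
- pot_mid (a point): Round white ceramic sugar pot, 54 mm diameter, with a knob on top, 68 mm high, on the disc. Point on its axis 30 mm above its underside. Not to be touched.
- shaker_mid (a point): White ceramic shaker tapering from 48 mm at the foot to 35 mm, 69 mm high, on the disc. Point on its axis 30 mm above its underside. Not to be touched.
- cup_mid (a point): Open round white ceramic cup, 52 mm at the rim, 60 mm high, on the disc. Point on its axis 30 mm above its underside. Not to be touched.
- jam: Closed glass jar, 66 mm diameter, 85 mm high, loose on the counter to the left; origin at its underside. Leave alone.
- beaker: Steel beaker, 76 mm diameter, 95 mm high, loose on the counter to the left; origin at its underside. Leave alone.
- terminal: Black card terminal, 170 x 80 x 36 mm, loose on the counter to the right; origin at the centre of its underside. Leave alone.
- scraper: Spatula lying loose on the counter at the near right, handle towards the robot; origin at its underside. Leave alone.
Things that resemble listed ones, but are neither listed nor needed, are in the scene too. What is shaped like the part that bears pot_mid but green is not meant. Leave any red look-alike of the part that bears shaker_mid alone.

How it is judged:
By the outcome, as a careful person would: the job done as asked, in the order asked, and still so for the second after the job is handed in, with the robot touching nothing.
It also fails if it takes over 72 s, if anything falls off the work surface, if the arm or the gripper's body presses on something with over 40 N, if the wrist force passes 120 N, or if a joint passes its speed limit or range.

### The arm

A 6-joint arm with a two-finger parallel gripper is mounted at the origin on the work surface. World frame = base frame: x ahead of the robot, y to its left, z up, the work surface at z = 0. Lengths are in m, angles in rad, forces in N, time in s.
With the tool pointing down it reaches from about 0.3 to 0.775 m from the base axis. Payload 14.6 kg.
Tool frame: the origin (TCP) lies midway between the tips of the shut fingers; the grasp point (between the pads) lies 19 mm behind it (ctrl.hold_point_z is the distance from the TCP to the grasp point, in m); z points along the fingers, x is the direction in which the jaws open and shut, and the axes are right-handed (so a half turn about z gives the same grasp; the last joint's range is limited). The gripper opens to 94 mm and grips with 3 to 60 N. Pads are 16 mm wide; open, the fingers measure 119 mm over their backs; the gripper's body (75 mm by 177 mm) begins 78 mm behind the grasp point.
Start: joints at [-1.18, 0.3, 1.521, -0, 1.321, -0.067], TCP at [0.243, -0.493, 0.205] pointing down, gripper open.
Joint ranges: [-3.03, 3.03], [-0.79, 2.21], [0.23, 2.52], [-1.04, 4.18], [0, 3.07], [-2.55, 2.55]. Speed limits (rad/s): [2.22, 2.22, 2.57, 3.14, 3.14, 3.14].

### API

Orientations are given as [roll, pitch, yaw] about the fixed x, y, z axes, in that order (R = Rz(yaw) Ry(pitch) Rx(roll)).
In Python, from station import ctrl, viewer, ticket, nets gives the robot as it stands.
- The arm moves only by the tool carry_out, never from a script. Its argument "commands" is one flat list of numbers, 7 for each row, row after row: the closure, from -1 (fully open) to 1 (shut), so that 0 is half open, then the shift along the world's x, y, z in cm, then the turn, a rotation vector about the world's x, y, z in rad. In form: [gripper, tx, ty, tz, ax, ay, az, gripper, tx, ty, tz, ax, ay, az, ...]. A call has 1 to 12 rows; each row is the pose to reach, as a shift and turn from the pose measured when the call began; what a row does not reach only later rows make up. A row lasts 1/12 s, in which the tool goes at most 41.7 mm and 7.16 degrees, less where a joint would pass 70% of its speed; a pose out of reach is approached as far as the arm can. A call with a gripper value outside its range is refused whole. The fingers move at their own pace and stop on an object; "force" is the grip in N (left out, the last holds). Time passes only in rows, so rows that repeat a pose let the fingers close. It gives the time, the measured TCP pose, the force and the opening at its end, in the units of the state.
- ctrl.get_obs(): the state, without advancing time (a new reading comes with each control period).
- viewer.camera(name): name is "scene" or "top" or "wrist"; returns (picture, depth): 420x560x3 uint8, blue, green, red; 420x560 float32, m along the optical axis (not along the pixel's ray), 0 where there is no reading.
- viewer.camera_info(name): a dict with "fx", "fy", "cx", "cy" (pixels), "R" (3x3) and "t" (3): a world point X has camera coordinates R X + t. Camera axes: x right, y down, z forward; pixel columns grow to the right and rows downward; lengths in m; the calibration is good to about 2 mm. The wrist camera is an equidistant fisheye: a pixel r from the principal point sees the ray r / f radians off the axis. A picture is of the moment at which its call begins: read the wrist's pose just before it. camera_info takes no time and is no camera call; for the wrist camera it gives the pose at the moment of the call.
- ticket.hand_in(): hands the job in, once; it reports no verdict.
Trained networks look in the newest picture that a camera, given by its name, has taken for a name from the list of things; names that differ only in an ending like _2 or _b are one class to them, and where a whole thing is asked for, a point or a joint stands for the part that bears it (a point fixed in the world has none). Each returns a list of dicts, best first, with "confidence" (0 to 1); they miss things now and then, are a little off and sometimes report something else, mostly with a low value. They report only what shows in the picture. A call takes as long as a camera call. They do not tell look-alikes from the thing itself.
- nets.silhouettes(camera, thing): "region" (420x560 bool, what is visible of it) and "extent" ([left, top, right, bottom] in pixels, round what is visible of it).
The state is a dict: "time_s": time; "qpos": joint angles; "joint_vel": joint speeds; "tau": joint torques, N m; "ee_pos": TCP position; "eef_rot": TCP orientation; "force": force on the tool from outside, world axes, zero at the start; "moment": the same for the moment, N m; "grip_width": finger opening in m.
Only numpy, scipy, OpenCV 4.12 (cv2) and the standard library are available. Lean on these libraries where they do the work, as an engineer would, in place of code of your own. Each camera call takes 0.05 s, during which the arm holds its last target. There are 200 camera calls.

## Working session

There is one attempt and no reset: what is moved stays moved. The work goes in short steps, Python scripts to look and compute and a tool call to move; the robot and the scene stay as the last step left them, time stands still between calls to the robot, and variables do not carry over. Pictures are saved under pics/ and viewed, about 8 in all and at most 12, crops included, and the job is handed in when it is done.

Besides the shell and the picture viewer there is one more tool, called after "Request:" by a JSON object that holds its "op" and its "data", one argument or row to a line. carry_out: Moves the arm, as the interface text tells. Its arguments: {"type":"object","properties":{"commands":{"type":"array","items":{"type":"number"}},"force":{"type":"number"}},"required":["commands"]}

```bash
mkdir -p pics; ls; cat > h.py <<'E'
import numpy as np, cv2
from station import ctrl, viewer, ticket, nets
def world(cam,uv,depth=None,z=None):
    i=viewer.camera_info(cam);R=np.array(i["R"]);t=np.array(i["t"])
    uv=np.atleast_2d(uv).astype(float)
    r=np.c_[(uv[:,0]-i["cx"])/i["fx"],(uv[:,1]-i["cy"])/i["fy"],np.ones(len(uv))]
    if z is None: return (r*np.asarray(depth).reshape(-1,1)-t)@R
    d=r@R;c=-R.T@t
    return c+d*((z-c[2])/d[:,2])[:,None]
E
python3 - <<'E'
from h import *
for c in("top","scene"):
    p,d=viewer.camera(c);cv2.imwrite(f"pics/{c}1.png",p);np.save(f"{c}1.npy",d)
    for n in("caddy_mid","tab","foot","disc"):
        for s in nets.silhouettes(c,n)[:3]:
            m=s["region"]&(d>0);v,u=np.nonzero(m)
            if len(u)==0: continue
            w=world(c,np.c_[u,v],d[m])
            print(c,n,round(s["confidence"],2),s["extent"],len(u),np.median(w,0).round(3),w.min(0).round(3),w.max(0).round(3))
print(ctrl.get_obs())
E
```

```text
pics
top caddy_mid 0.81 [224.5, 171.8, 253.6, 198.9] 510 [0.589 0.079 0.067] [0.559 0.048 0.036] [0.616 0.111 0.108]
top tab 0.32 [114.5, 254.9, 150.8, 283.4] 829 [0.391 0.312 0.084] [ 0.357  0.289 -0.004] [0.423 0.379 0.091]
top foot 0.59 [243.1, 246.9, 256.6, 270.9] 228 [0.415 0.052 0.012] [ 0.388  0.036 -0.003] [0.444 0.068 0.037]
top foot 0.37 [201.9, 118.1, 331.1, 249.0] 11463 [0.589 0.007 0.039] [ 0.439 -0.147 -0.004] [0.762 0.169 0.107]
top disc 0.83 [202.5, 118.2, 333.8, 250.5] 11135 [0.588 0.008 0.039] [ 0.437 -0.147 -0.005] [0.757 0.171 0.101]
scene caddy_mid 0.61 [313.4, 214.8, 338.9, 246.1] 717 [0.604 0.082 0.077] [0.511 0.047 0.035] [0.621 0.111 0.107]
scene tab 0.72 [234.5, 181.9, 360.5, 290.1] 7883 [0.631 0.026 0.038] [ 0.441 -0.139 -0.004] [0.748 0.166 0.104]
scene tab 0.57 [412.6, 175.4, 442.8, 213.1] 889 [0.413 0.322 0.06 ] [ 0.314  0.293 -0.003] [0.427 0.358 0.088]
scene disc 0.64 [231.9, 180.6, 358.2, 291.2] 8192 [0.629 0.023 0.038] [ 0.4   -0.153 -0.004] [0.748 0.17  0.1  ]
{'time_s': 0.5, 'qpos': array([-1.17959769e+00,  2.99911390e-01,  1.52103398e+00,  6.72756153e-06,
        1.32071008e+00, -6.66066897e-02]), 'joint_vel': array([-2.07100217e-04,  1.23727209e-04, -1.43636682e-04,  8.51355228e-04,
       -6.17220605e-05,  1.32290908e-03]), 'tau': array([-4.94209999e-04, -5.31342602e+01, -3.52741206e+01,  7.08376989e-02,
        2.15170701e-02, -4.10297366e-05]), 'ee_pos': array([ 0.24307467, -0.49334083,  0.20542494]), 'eef_rot': array([-3.14158197e+00,  6.22190940e-05, -1.11299266e+00]), 'force': array([-0.3982422 ,  0.14648223, -0.50438748]), 'moment': array([-0.00879617, -0.01347661, -0.05786244]), 'grip_width': 0.0936030594190694}
```

View pics/top1.png

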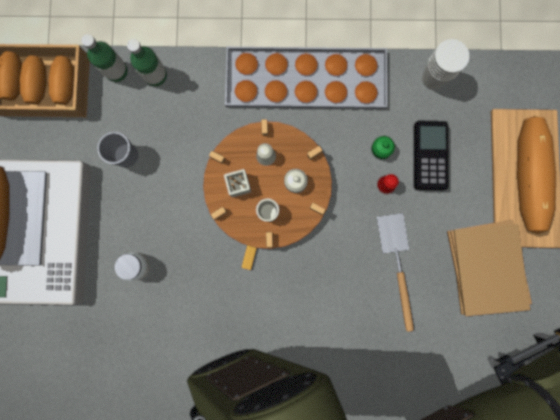

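View pics/scene1.png

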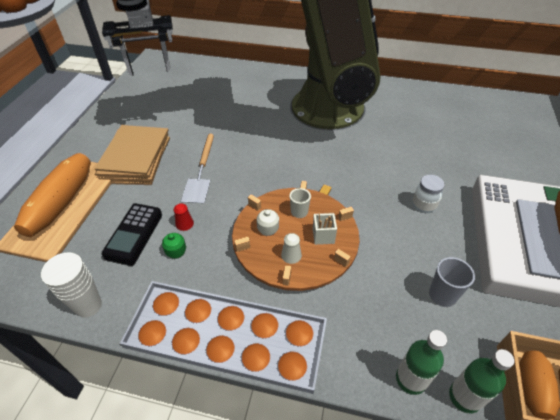

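The top view shows the disc centred near (268,185), the brass tongue at (249,258), the square caddy at (236,182), and six tabs on the rim. The green and red look-alikes are off to the right. Next I'll fit the exact geometry.

```bash
cat >> h.py <<'E'
from scipy.optimize import least_squares
def wm(a): return (a+180)%360-180
def measure(cam="top",centre=None,mask_tool=True):
    p,d=viewer.camera(cam)
    v,u=np.mgrid[:420,:560];w=world(cam,np.c_[u.ravel(),v.ravel()],d.ravel())
    ok=d.ravel()>0
    c=np.array([.59,.005]) if centre is None else centre
    hsv=cv2.cvtColor(p,cv2.COLOR_BGR2HSV).reshape(-1,3)
    if centre is None:
        m=(ok&(abs(w[:,2]-.038)<.006)&(np.hypot(*(w[:,:2]-c).T)<.18)).reshape(420,560).astype(np.uint8)
        cs,_=cv2.findContours(m,0,cv2.CHAIN_APPROX_NONE);k=max(cs,key=cv2.contourArea)
        k=cv2.convexHull(k)[:,0]; q=world(cam,k,z=.038)[:,:2]
        f=least_squares(lambda s:np.hypot(*(q-s[:2]).T)-.155,[*c],loss="soft_l1",f_scale=.002);c=f.x
        print("centre",c.round(4),"rms",np.std(f.fun).round(4))
    rel=w[:,:2]-c;r=np.hypot(*rel.T);a=np.degrees(np.arctan2(rel[:,1],rel[:,0]))
    # tabs: six-fold phase
    m=ok&(abs(w[:,2]-.068)<.006)&(r>.115)&(r<.152)
    ph=np.degrees(np.angle(np.exp(6j*np.radians(a[m])).mean()))/6
    print("tab phase mod60",round(ph,2),"n",m.sum())
    # tongue
    m=ok&(w[:,2]>.005)&(w[:,2]<.02)&(r>.16)&(r<.215)&(hsv[:,1]>120)
    print("tongue",a[m].mean().round(2) if 0 else np.degrees(np.arctan2(rel[m,1].mean(),rel[m,0].mean())).round(2),m.sum(),"r",r[m].min().round(3),r[m].max().round(3))
    for n in("caddy_mid","pot_mid","shaker_mid","cup_mid"):
        for s in nets.silhouettes(cam,n)[:2]:
            g=s["region"].ravel()&ok
            e=s["extent"]
            g&=(w[:,2]>.045)&(r<.13)
            if g.sum()<20: continue
            t=g&(w[:,2]>np.percentile(w[g,2],50))
            x=(w[g,:2].min(0)+w[g,:2].max(0))/2
            b=np.degrees(np.arctan2(*(x-c)[::-1]))
            print(n,round(s["confidence"],2),x.round(4),"ang",b.round(2),"r",np.hypot(*(x-c)).round(4))
    return c
E
python3 - <<'E'
from h import *
c=measure();measure("scene",c)
E
```

```text
centre [0.5928 0.0098] rms 0.0003
tab phase mod60 3.43 n 536
tongue 165.77 201 r 0.16 0.215
caddy_mid 0.66 [0.588  0.0766] ang 94.08 r 0.0669
pot_mid 0.88 [ 0.5952 -0.0589] ang -88.02 r 0.0687
shaker_mid 0.77 [0.6568 0.0131] ang 2.9 r 0.0641
cup_mid 0.56 [0.5254 0.0044] ang -175.41 r 0.0677
tab phase mod60 3.75 n 429
tongue 163.27 79 r 0.178 0.215
caddy_mid 0.89 [0.591  0.0811] ang 91.48 r 0.0713
pot_mid 0.71 [ 0.6023 -0.0535] ang -81.43 r 0.064
shaker_mid 0.83 [0.6648 0.0188] ang 7.13 r 0.0725
cup_mid 0.76 [0.5258 0.0092] ang -179.47 r 0.067
```

Request:
{"op": "carry_out", "data": {
  "commands": [1,10.7,26,0,0,0,0.48,1,10.7,26,0,0,0,0.48,1,10.7,26,0,0,0,0.48,1,10.7,26,0,0,0,0.48,1,21.4,52.7,0,0,0,0.956,1,21.4,52.7,0,0,0,0.956,1,21.4,52.7,0,0,0,0.956,1,21.4,52.7,0,0,0,0.956,1,21.4,52.7,0,0,0,0.956,1,21.4,52.7,0,0,0,0.956,1,21.4,52.7,0,0,0,0.956,1,21.4,52.7,0,0,0,0.956],
  "force": 10
}}

```text
time_s: 2.0
ee_pos: [0.4316, -0.028, 0.2058]
eef_rot: [3.142, -0.001, -0.157]
force: [1.6, -0.9, 1.2]
grip_width: 0.0174
```

Request:
{"op": "carry_out", "data": {
  "commands": [1,2.5,6.2,0,0,0,0,1,2.5,6.2,0,0,0,0,1,2.5,6.2,-3,0,0,0,1,2.5,6.2,-6,0,0,0,1,2.5,6.2,-9,0,0,0,1,2.5,6.2,-10,0,0,0,1,2.5,6.2,-10,0,0,0,1,2.5,6.2,-10,0,0,0]
}}

```text
time_s: 2.67
ee_pos: [0.4571, 0.0339, 0.1067]
eef_rot: [-3.142, -0.001, -0.157]
force: [0.1, -0.2, 0.8]
grip_width: 0.0004
```

```bash
python3 - <<'E'
from h import *
o=ctrl.get_obs();print(o["ee_pos"],o["eef_rot"],o["grip_width"])
p,d=viewer.camera("top");q,_=viewer.camera("scene");w,_=viewer.camera("wrist")
cv2.imwrite("pics/b.png",np.hstack([cv2.resize(q[130:310,180:420],(480,360)),cv2.resize(w,(320,240),interpolation=cv2.INTER_AREA) if 0 else cv2.copyMakeBorder(cv2.resize(w,(320,240),interpolation=cv2.INTER_AREA),0,120,0,0,0)]))
E
```

```text
[0.45709779 0.03386867 0.1067474 ] [-3.14152441e+00 -1.32741821e-03 -1.57248836e-01] 0.00043993611810720277
```

View pics/b.png

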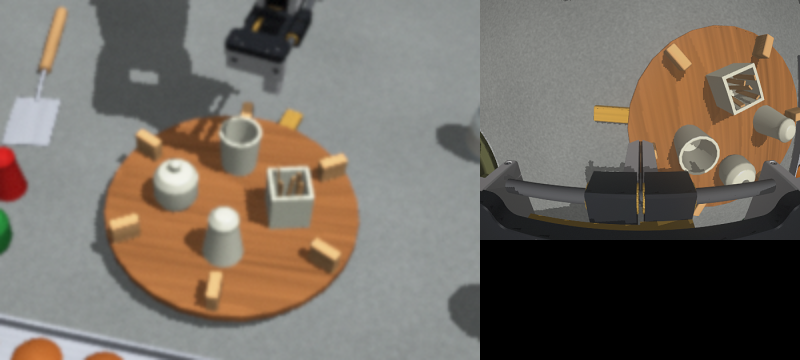

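The closed fingertips are above the front rim, between the tongue and the front tab. I'll descend and work out the arc.

Request:
{"op": "carry_out", "data": {
  "commands": [1,0,0,-2,0,0,0,1,0,0,-4,0,0,0,1,0,0,-5,0,0,0,1,0,0,-5.6,0,0,0,1,0,0,-5.6,0,0,0]
}}

```text
time_s: 3.23
ee_pos: [0.4574, 0.0338, 0.0512]
eef_rot: [-3.141, -0.003, -0.157]
force: [0.8, -1.3, -0.3]
grip_width: 0.0006
```

```bash
cat > arc.py <<'E'
import sys
from h import *
c=np.array([.593,.010]);r=.138
a0,step,n=map(float,sys.argv[1:]) 
p=ctrl.get_obs();e=p["ee_pos"];print(e.round(4),"force",p["force"].round(1),"ang",np.degrees(np.arctan2(e[1]-c[1],e[0]-c[0]))%360,"yaw",np.degrees(p["eef_rot"][2]))
for blk in range(0,int(n),12):
    b=np.array(e[:2]) if blk==0 else P
    y0=np.degrees(p["eef_rot"][2]) if blk==0 else yl
    for k in range(blk,min(blk+12,int(n))):
        a=a0+step*(k+1);P=c+r*np.array([np.cos(np.radians(a)),np.sin(np.radians(a))]);yl=a-180
        print(f"1, {100*(P-b)[0]:.1f}, {100*(P-b)[1]:.1f}, 0, 0, 0, {np.radians(yl-y0):.2f},",end=" ")
    print()
E
python3 arc.py 170 2.5 24
```

```text
[0.4574 0.0338 0.0512] force [ 0.8 -1.3 -0.3] ang 170.0391478518425 yaw -9.013370414086252
1, -0.1, -0.6, 0, 0, 0, 0.03, 1, -0.2, -1.2, 0, 0, 0, 0.07, 1, -0.2, -1.8, 0, 0, 0, 0.11, 1, -0.2, -2.4, 0, 0, 0, 0.16, 1, -0.2, -3.0, 0, 0, 0, 0.20, 1, -0.2, -3.6, 0, 0, 0, 0.24, 1, -0.1, -4.2, 0, 0, 0, 0.29, 1, -0.0, -4.8, 0, 0, 0, 0.33, 1, 0.1, -5.4, 0, 0, 0, 0.38, 1, 0.2, -6.0, 0, 0, 0, 0.42, 1, 0.4, -6.5, 0, 0, 0, 0.46, 1, 0.6, -7.1, 0, 0, 0, 0.51, 
1, 0.2, -0.6, 0, 0, 0, 0.04, 1, 0.5, -1.1, 0, 0, 0, 0.09, 1, 0.7, -1.7, 0, 0, 0, 0.13, 1, 1.0, -2.2, 0, 0, 0, 0.17, 1, 1.3, -2.7, 0, 0, 0, 0.22, 1, 1.7, -3.2, 0, 0, 0, 0.26, 1, 2.0, -3.7, 0, 0, 0, 0.31, 1, 2.4, -4.2, 0, 0, 0, 0.35, 1, 2.8, -4.6, 0, 0, 0, 0.39, 1, 3.2, -5.0, 0, 0, 0, 0.44, 1, 3.6, -5.5, 0, 0, 0, 0.48, 1, 4.1, -5.9, 0, 0, 0, 0.52,
```

Request:
{"op": "carry_out", "data": {
  "commands": [1,-0.1,-0.6,0,0,0,0.03,1,-0.2,-1.0,0,0,0,0.06,1,-0.2,-1.4,0,0,0,0.09,1,-0.2,-1.8,0,0,0,0.11,1,-0.2,-2.4,0,0,0,0.16,1,-0.2,-3.0,0,0,0,0.2,1,-0.2,-3.6,0,0,0,0.24,1,-0.1,-4.2,0,0,0,0.29,1,0,-4.8,0,0,0,0.33,1,0.1,-5.4,0,0,0,0.38,1,0.2,-6.0,0,0,0,0.42,1,0.3,-6.2,0,0,0,0.44]
}}

```text
time_s: 4.23
ee_pos: [0.4612, -0.0288, 0.0524]
eef_rot: [3.141, -0.004, 0.284]
force: [-0.2, 0.9, -0.4]
grip_width: 0.0007
```

```bash
python3 arc.py 195 2.5 24; python3 - <<'E'
from h import *
measure("top",np.array([.593,.010]))
q,_=viewer.camera("scene");cv2.imwrite("pics/c.png",cv2.resize(q[130:310,180:420],(720,540)))
E
```

```text
[ 0.4612 -0.0288  0.0524] force [-0.2  0.9 -0.4] ang 196.39231532300795 yaw 16.29233663764917
1, 0.0, -0.3, 0, 0, 0, 0.02, 1, 0.2, -0.8, 0, 0, 0, 0.06, 1, 0.4, -1.4, 0, 0, 0, 0.11, 1, 0.7, -2.0, 0, 0, 0, 0.15, 1, 0.9, -2.5, 0, 0, 0, 0.20, 1, 1.2, -3.0, 0, 0, 0, 0.24, 1, 1.5, -3.5, 0, 0, 0, 0.28, 1, 1.9, -4.0, 0, 0, 0, 0.33, 1, 2.2, -4.5, 0, 0, 0, 0.37, 1, 2.6, -5.0, 0, 0, 0, 0.41, 1, 3.0, -5.4, 0, 0, 0, 0.46, 1, 3.4, -5.9, 0, 0, 0, 0.50, 
1, 0.4, -0.4, 0, 0, 0, 0.04, 1, 0.9, -0.8, 0, 0, 0, 0.09, 1, 1.4, -1.2, 0, 0, 0, 0.13, 1, 1.8, -1.5, 0, 0, 0, 0.17, 1, 2.3, -1.9, 0, 0, 0, 0.22, 1, 2.9, -2.2, 0, 0, 0, 0.26, 1, 3.4, -2.5, 0, 0, 0, 0.31, 1, 3.9, -2.7, 0, 0, 0, 0.35, 1, 4.5, -3.0, 0, 0, 0, 0.39, 1, 5.0, -3.2, 0, 0, 0, 0.44, 1, 5.6, -3.4, 0, 0, 0, 0.48, 1, 6.2, -3.6, 0, 0, 0, 0.52, 
tab phase mod60 24.57 n 447
tongue -4.32 14 r 0.211 0.215
caddy_mid 0.96 [0.5623 0.0706] ang 116.85 r 0.0679
pot_mid 0.72 [ 0.6203 -0.0519] ang -66.22 r 0.0676
shaker_mid 0.75 [0.6518 0.0383] ang 25.72 r 0.0653
```

View pics/c.png

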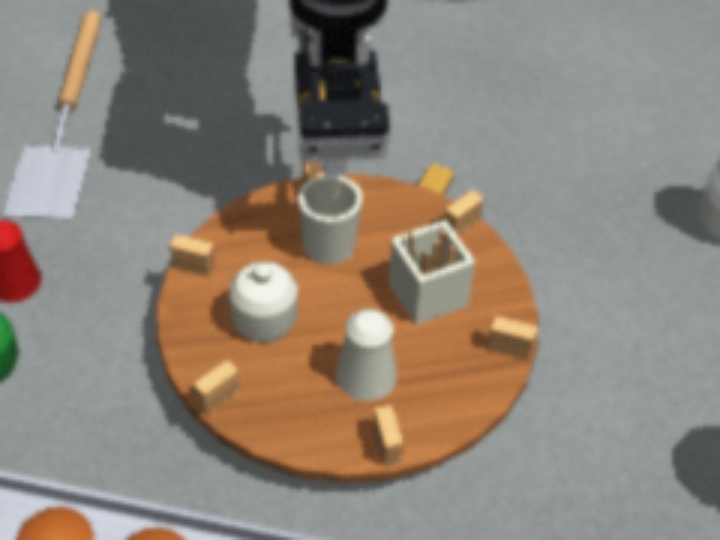

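The tab is being pushed cleanly: the stand has turned about 21° and the pots are riding along undisturbed. I'll continue.

Request:
{"op": "carry_out", "data": {
  "commands": [1,0.1,-0.5,0,0,0,0.03,1,0.2,-0.8,0,0,0,0.06,1,0.4,-1.4,0,0,0,0.11,1,0.7,-2.0,0,0,0,0.15,1,0.9,-2.5,0,0,0,0.2,1,1.2,-3.0,0,0,0,0.24,1,1.5,-3.5,0,0,0,0.28,1,1.9,-4.0,0,0,0,0.33,1,2.2,-4.5,0,0,0,0.37,1,2.6,-5.0,0,0,0,0.41,1,3.0,-5.4,0,0,0,0.46,1,3.2,-5.6,0,0,0,0.48]
}}

```text
time_s: 5.53
ee_pos: [0.4927, -0.084, 0.0514]
eef_rot: [-3.141, -0.003, 0.764]
force: [-0.8, 1.6, 0.2]
grip_width: 0.0007
```

```bash
python3 arc.py 223 2 10; python3 - <<'E'
from h import *
measure("top",np.array([.593,.010]))
E
```

```text
[ 0.4927 -0.084   0.0514] force [-0.8  1.6  0.2] ang 223.1555253971139 yaw 43.7820391727341
1, 0.3, -0.4, 0, 0, 0, 0.02, 1, 0.6, -0.7, 0, 0, 0, 0.06, 1, 1.0, -1.0, 0, 0, 0, 0.09, 1, 1.3, -1.3, 0, 0, 0, 0.13, 1, 1.7, -1.6, 0, 0, 0, 0.16, 1, 2.1, -1.9, 0, 0, 0, 0.20, 1, 2.5, -2.2, 0, 0, 0, 0.23, 1, 2.9, -2.4, 0, 0, 0, 0.27, 1, 3.3, -2.7, 0, 0, 0, 0.30, 1, 3.8, -2.9, 0, 0, 0, 0.34, 
tab phase mod60 -8.77 n 438
tongue 165.87 204 r 0.16 0.214
caddy_mid 0.92 [0.5393 0.0514] ang 142.42 r 0.0678
pot_mid 0.61 [ 0.6437 -0.0327] ang -40.08 r 0.0663
shaker_mid 0.81 [0.6317 0.0625] ang 53.6 r 0.0652
```

Request:
{"op": "carry_out", "data": {
  "commands": [1,0.3,-0.4,0,0,0,0.02,1,0.6,-0.7,0,0,0,0.06,1,1.0,-1.0,0,0,0,0.09,1,1.3,-1.3,0,0,0,0.13,1,1.7,-1.6,0,0,0,0.16,1,2.1,-1.9,0,0,0,0.2,1,2.5,-2.2,0,0,0,0.23,1,2.9,-2.4,0,0,0,0.27,1,3.3,-2.7,0,0,0,0.3,1,3.6,-2.8,0,0,0,0.32,1,3.6,-2.8,0,0,0,0.32]
}}

```text
time_s: 6.7
ee_pos: [0.5288, -0.112, 0.0514]
eef_rot: [3.141, -0.003, 1.082]
force: [-0.4, -0.4, 0.8]
grip_width: 0.0006
```

```bash
python3 arc.py 242 1 7; python3 - <<'E'
from h import *
measure("top",np.array([.593,.010]))
p,_=viewer.camera("top");cv2.imwrite("pics/d.png",cv2.resize(p[100:290,170:400],(690,570),interpolation=cv2.INTER_CUBIC))
E
```

```text
[ 0.5288 -0.112   0.0514] force [-0.4 -0.4  0.8] ang 242.2331882010052 yaw 61.98831301369801
1, 0.2, -0.1, 0, 0, 0, 0.02, 1, 0.4, -0.2, 0, 0, 0, 0.04, 1, 0.6, -0.3, 0, 0, 0, 0.05, 1, 0.8, -0.4, 0, 0, 0, 0.07, 1, 1.0, -0.5, 0, 0, 0, 0.09, 1, 1.3, -0.6, 0, 0, 0, 0.10, 1, 1.5, -0.7, 0, 0, 0, 0.12, 
tab phase mod60 10.61 n 438
tongue 165.82 202 r 0.16 0.215
caddy_mid 0.77 [0.5272 0.0336] ang 160.32 r 0.0699
pot_mid 0.88 [ 0.6552 -0.0127] ang -20.01 r 0.0662
shaker_mid 0.53 [0.6121 0.074 ] ang 73.35 r 0.0668
```

View pics/d.png

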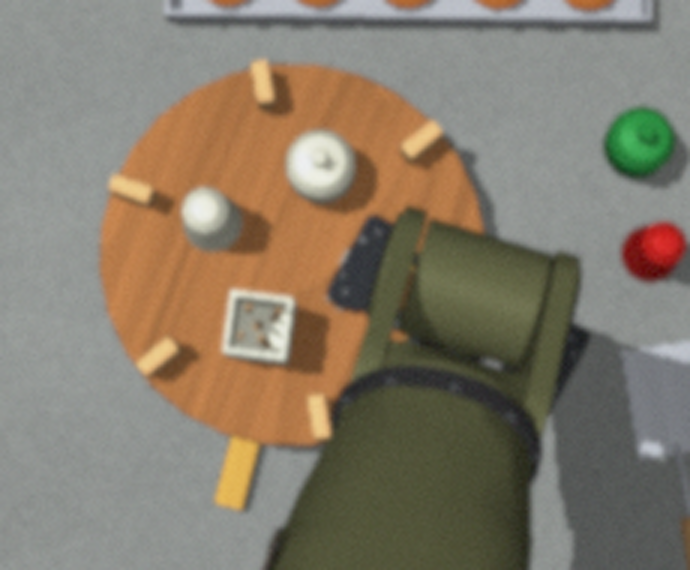

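Everything is still upright, with the caddy about 5° short of the tongue. I'll push 4.3° more and then measure precisely.

Request:
{"op": "carry_out", "data": {
  "commands": [1,0.2,-0.1,0,0,0,0.02,1,0.4,-0.2,0,0,0,0.04,1,0.6,-0.3,0,0,0,0.05,1,0.8,-0.4,0,0,0,0.07,1,0.9,-0.4,0,0,0,0.08,1,0.9,-0.4,0,0,0,0.08]
}}

```text
time_s: 7.5
ee_pos: [0.5376, -0.1157, 0.0515]
eef_rot: [3.141, -0.003, 1.162]
force: [-0.0, 0.3, -0.2]
grip_width: 0.0002
```

```bash
cat > fine.py <<'E'
from h import *
c=measure("top",np.array([.593,.010]))
s=nets.silhouettes("top","caddy_mid")
p,d=viewer.camera("top")
ang=lambda x:np.degrees(np.arctan2(x[1]-c[1],x[0]-c[0])).round(2)
hsv=cv2.cvtColor(p,cv2.COLOR_BGR2HSV)
# caddy: rim square at z=.093
e=s[0]["extent"];l,t,r,b=[int(round(v)) for v in e]
m=np.zeros((420,560),np.uint8);m[t-3:b+4,l-3:r+4]=1
v,u=np.nonzero(m);w=world("top",np.c_[u,v],d[v,u])
rim=(w[:,2]>.083)&(w[:,2]<.098)
wt=(hsv[v,u,1]<70)&(hsv[v,u,2]>130)&(w[:,2]>.07)
for k,nm in((rim,"rimdepth"),(wt,"white")):
    x=world("top",np.c_[u,v][k],z=.093)[:,:2].astype(np.float32)
    (q,sz,an)=cv2.minAreaRect(x*1000);q=np.array(q)/1000
    print(nm,k.sum(),q.round(4),np.round(sz,1),round(an,1),"ang",ang(q),"r",np.hypot(*(q-c)).round(4))
# tongue by colour
h=(hsv[...,0]>15)&(hsv[...,0]<32)&(hsv[...,1]>130)
v,u=np.nonzero(h);x=world("top",np.c_[u,v],z=.012)[:,:2];rr=np.hypot(*(x-c).T)
k=(rr>.165)&(rr<.22)&(x[:,0]<c[0]);x=x[k]
(q,sz,an)=cv2.minAreaRect((x*1000).astype(np.float32))
vx,vy,x0,y0=cv2.fitLine(x.astype(np.float32),cv2.DIST_HUBER,0,.001,.001).ravel()
ma=np.degrees(np.arctan2(vy,vx));n=np.array([-vy,vx])
print("tongue",k.sum(),"centroid ang",ang(x.mean(0)),"rect",ang(np.array(q)/1000),np.round(sz,1),"axis dir",ma,"axis offset from centre mm",1000*n@(c-[x0,y0]))
E
python3 arc.py 247 1 2; python3 fine.py
```

```text
[ 0.5376 -0.1157  0.0515] force [-0.   0.3 -0.2] ang 246.20501122868217 yaw 66.55496692806716
1, 0.4, -0.2, 0, 0, 0, 0.03, 1, 0.6, -0.3, 0, 0, 0, 0.04, 
tab phase mod60 14.3 n 417
tongue 165.65 205 r 0.16 0.215
caddy_mid 0.86 [0.5271 0.028 ] ang 164.73 r 0.0683
pot_mid 0.85 [ 0.6576 -0.009 ] ang -16.41 r 0.0673
shaker_mid 0.56 [0.6093 0.0744] ang 75.84 r 0.0664
rimdepth 173 [0.5271 0.0285] [48.5 48.7] 87.0 ang 164.34 r 0.0685
white 212 [0.5268 0.0283] [50.4 48. ] 0.8 ang 164.51 r 0.0687
tongue 165 centroid ang 166.55 rect 166.59 [22.3 42.5] axis dir -14.124469 axis offset from centre mm 2.1948614951716294
```

Request:
{"op": "carry_out", "data": {
  "commands": [1,0.1,-0.1,0,0,0,0,1,0.2,-0.1,0,0,0,0.01,1,0.3,-0.15,0,0,0,0.02,1,0.35,-0.15,0,0,0,0.02,1,0.35,-0.15,0,0,0,0.02]
}}

```text
time_s: 8.27
ee_pos: [0.5409, -0.1172, 0.0515]
eef_rot: [3.142, -0.003, 1.181]
force: [0.2, -0.2, -0.2]
grip_width: 0.0002
```

```bash
python3 arc.py 247 1 1; python3 fine.py
```

```text
[ 0.5409 -0.1172  0.0515] force [ 0.2 -0.2 -0.2] ang 247.72328544622093 yaw 67.64141141268303
1, 0.0, -0.1, 0, 0, 0, 0.01, 
tab phase mod60 15.75 n 408
tongue 165.81 203 r 0.16 0.215
caddy_mid 0.59 [0.5263 0.0264] ang 166.17 r 0.0687
pot_mid 0.91 [ 0.6577 -0.0068] ang -14.53 r 0.0668
shaker_mid 0.72 [0.6072 0.0753] ang 77.76 r 0.0668
rimdepth 158 [0.5257 0.0261] [48.1 48. ] 0.8 ang 166.52 r 0.0692
white 213 [0.5257 0.0261] [48.1 48.1] 0.8 ang 166.54 r 0.0692
tongue 162 centroid ang 166.53 rect 166.51 [22.3 42.5] axis dir -12.938162 axis offset from centre mm -1.731304427066135
```

The caddy and tongue now agree to well under a degree. I'll back away from the tab, lift, and withdraw.

Request:
{"op": "carry_out", "data": {
  "commands": [1,-0.5,0.1,0,0,0,0,1,-1.2,0.2,0,0,0,0,1,-1.2,0.2,0,0,0,0,1,-1.2,0.2,3,0,0,0,1,-1.2,0.2,6,0,0,0,1,-1.2,0.2,9,0,0,0,1,-1.2,0.2,12,0,0,0,1,-1.2,0.2,15,0,0,0,1,-1.2,0.2,15,0,0,0]
}}

```text
time_s: 9.37
ee_pos: [0.5305, -0.1155, 0.2076]
eef_rot: [3.133, -0.004, 1.181]
force: [0.7, -1.0, 2.0]
grip_width: 0.0008
```

Request:
{"op": "carry_out", "data": {
  "commands": [1,-4,-4,0,0,0,0,1,-7,-7,0,0,0,0,1,-10,-10,0,0,0,0,1,-13,-13,0,0,0,0,1,-16,-16,0,0,0,0,1,-18,-20,0,0,0,0,1,-20,-23,0,0,0,0,1,-20,-25,0,0,0,0,1,-20,-25,0,0,0,0,1,-20,-25,0,0,0,0]
}}

```text
time_s: 10.2
ee_pos: [0.3297, -0.3663, 0.207]
eef_rot: [3.133, -0.005, 1.178]
force: [0.4, 0.4, 0.3]
grip_width: 0.0008
```

```bash
python3 - <<'E'
from h import *
c=measure();measure("scene",c)
E
python3 fine.py; python3 - <<'E'
from h import *
p,_=viewer.camera("top");cv2.imwrite("pics/e.png",cv2.resize(p[60:340,80:450],(740,560),interpolation=cv2.INTER_CUBIC))
E
```

```text
centre [0.5929 0.0097] rms 0.0004
tab phase mod60 15.75 n 531
tongue 165.8 203 r 0.16 0.215
pot_mid 0.94 [ 0.6573 -0.0067] ang -14.3 r 0.0665
shaker_mid 0.78 [0.6066 0.0755] ang 78.21 r 0.0673
cup_mid 0.68 [ 0.5755 -0.0565] ang -104.71 r 0.0684
tab phase mod60 15.95 n 455
tongue 163.62 76 r 0.176 0.215
caddy_mid 0.72 [0.5274 0.0302] ang 162.64 r 0.0687
pot_mid 0.89 [ 0.663  -0.0027] ang -10.0 r 0.0712
shaker_mid 0.81 [0.6135 0.0794] ang 73.58 r 0.0727
cup_mid 0.81 [ 0.5775 -0.0516] ang -104.14 r 0.0632
tab phase mod60 15.75 n 535
tongue 165.65 202 r 0.16 0.215
caddy_mid 0.69 [0.5263 0.0264] ang 166.21 r 0.0687
pot_mid 0.92 [ 0.657  -0.0068] ang -14.7 r 0.0661
shaker_mid 0.77 [0.6056 0.0742] ang 78.91 r 0.0654
cup_mid 0.87 [ 0.576  -0.0565] ang -104.32 r 0.0686
rimdepth 160 [0.5257 0.0261] [48.1 48. ] 0.8 ang 166.52 r 0.0692
white 194 [0.5257 0.0261] [48.1 48.1] 0.8 ang 166.54 r 0.0692
tongue 165 centroid ang 166.55 rect 166.59 [22.3 42.5] axis dir -14.124469 axis offset from centre mm 2.1948614951716294
```

View pics/e.png

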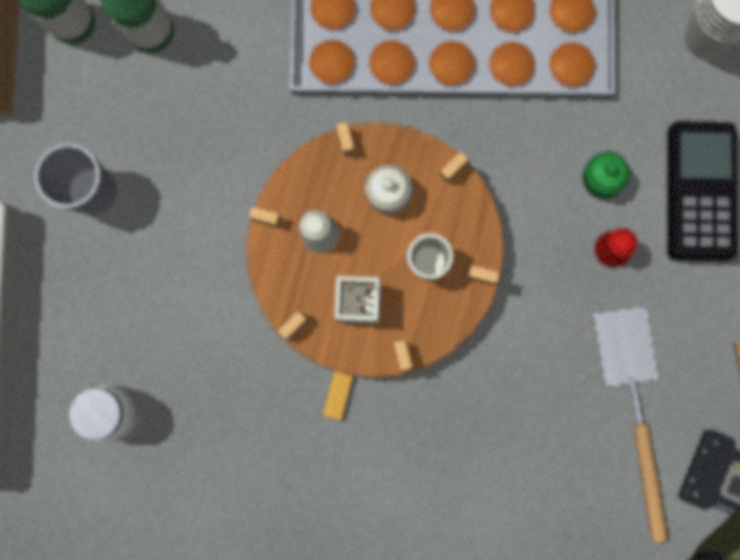

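The caddy at (358,298) sits in line with the tongue at (338,397). All the pots are upright, nothing else has moved, and the hand is clear. Handing in.

```bash
python3 -c "
from h import *
print(ticket.hand_in())"
```

```text
the job is handed in; nothing more can be done
None
```

I turned the stand about 72° counter-clockwise by pushing one rim tab with closed fingertips. Then I backed off, lifted the hand and moved it clear, and handed in at about 11 s. The hand-in gave no verdict.

- **Alignment:** in the final top view the caddy is at 166.2–166.5° and the tongue at 165.7–166.6°, depending on the method, so they agree to about 1°. The scene camera reads both lower (162.6° and 163.6°), with the same 1° agreement.
- **At rest:** the angle of the tabs was the same before and after the hand withdrew (15.75°), so the stand is not moving.
- **Other things:** all four pots are upright on the disc. By eye, the jam jar, beaker, terminal, spatula and both look-alikes are where they started. End-of-move force readings stayed at about 3 N or less.
- **Failed check:** in one of the last checks the network missed the caddy, but it found it in the next picture. Fitting the tongue's own axis line varied by about 1° between pictures, so I relied on its centre position instead.

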